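# Close the ingredient canisters with their own lids

### The job

Prep is over: pick the four knobbed lids out of the clutter on the counter and put each one on the canister of its own shape and size (large round, small round, square, oblong), straight and fully home so that it lies flat on the rim. Leave the canisters, the mug and the ring cutter standing where they are.

Things in the scene. Friction and masses are not known exactly. Their poses are not given: they have to be found in the camera images.
- large_round_lid: Large round lid: Brushed steel, loose, lying right way up on the counter. From the underside up: a plug 8 mm deep that drops inside the canister's rim, a plate 5 mm thick, then a black knob 32 mm tall (so the plate's top is 13 mm and the knob's top 45 mm above the origin). Origin: centre of the plug's underside, z up. About 0.1 to 0.2 kg. plate 108 mm in diameter, plug 82 mm, tapering to 76 mm. Knob: an upright cylinder 24 mm in diameter at the centre.
- large_round_canister: Large round canister. Brushed steel, open at the top, empty, 48 mm high, walls 4 mm, loose, about 0.8 kg. Origin: centre of its underside, z up; with its lid fully home the lid's origin is 40 mm above this. 104 mm outside diameter, 96 mm inside.
- small_round_lid: Small round lid: Brushed steel, loose, lying right way up on the counter. From the underside up: a plug 8 mm deep that drops inside the canister's rim, a plate 5 mm thick, then a black knob 32 mm tall (so the plate's top is 13 mm and the knob's top 45 mm above the origin). Origin: centre of the plug's underside, z up. About 0.1 to 0.2 kg. plate 76 mm in diameter, plug 50 mm, tapering to 44 mm. Knob: an upright cylinder 24 mm in diameter at the centre.
- small_round_canister: Small round canister. Brushed steel, open at the top, empty, 48 mm high, walls 4 mm, loose, about 0.8 kg. Origin: centre of its underside, z up; with its lid fully home the lid's origin is 40 mm above this. 72 mm outside diameter, 64 mm inside.
- square_lid: Square lid: Brushed steel, loose, lying right way up on the counter. From the underside up: a plug 8 mm deep that drops inside the canister's rim, a plate 5 mm thick, then a black knob 32 mm tall (so the plate's top is 13 mm and the knob's top 45 mm above the origin). Origin: centre of the plug's underside, z up. About 0.1 to 0.2 kg. plate 88 x 88 mm, plug 62 x 62 mm, sides along its x and y. Knob: a bar 45 mm long (its x) and 16 mm wide (its y) at the centre.
- square_canister: Square canister. Brushed steel, open at the top, empty, 48 mm high, walls 4 mm, loose, about 0.8 kg. Origin: centre of its underside, z up; with its lid fully home the lid's origin is 40 mm above this. 84 x 84 mm outside, 76 x 76 mm inside, sides along its x and y.
- oblong_lid: Oblong lid: Brushed steel, loose, lying right way up on the counter. From the underside up: a plug 8 mm deep that drops inside the canister's rim, a plate 5 mm thick, then a black knob 32 mm tall (so the plate's top is 13 mm and the knob's top 45 mm above the origin). Origin: centre of the plug's underside, z up. About 0.1 to 0.2 kg. plate 116 mm (its x) by 76 mm (its y), plug 90 x 50 mm. Knob: a bar 45 mm long (its x) and 16 mm wide (its y) at the centre.
- oblong_canister: Oblong canister. Brushed steel, open at the top, empty, 48 mm high, walls 4 mm, loose, about 0.8 kg. Origin: centre of its underside, z up; with its lid fully home the lid's origin is 40 mm above this. 112 mm (its x) by 72 mm (its y) outside, 104 x 64 mm inside.
- mug: White mug, not part of the job: 76 mm in diameter, 75 mm high, handle on its +y side. Origin: centre of its underside. To be left in its place.
- cutter: Steel ring cutter, not part of the job: a thin open ring 50 mm in diameter, 30 mm high, no floor, lying flat. Origin: centre of its underside. To be left in its place.
There are look-alikes about, which are no part of the job. What is shaped like the square_lid but purple or turquoise is not meant. What is shaped like the small_round_lid but pink or yellow is not meant.

How it is judged:
By the outcome, as a careful person would: the job done as asked, in the order asked, and still so for the second after the job is handed in, with the robot touching nothing.
It also fails if it takes over 133 s, if anything falls off the work surface, if the arm or the gripper's body presses on something with over 40 N, if the wrist force passes 120 N, or if a joint passes its speed limit or range.

### The arm

A 7-joint arm with a two-finger parallel gripper is mounted at the origin on the work surface. World frame = base frame: x ahead of the robot, y to its left, z up, the work surface at z = 0. Lengths are in mm, angles in rad, forces in N, time in s.
With the tool pointing down it reaches from about 400 to 875 mm from the base axis. Payload 4.4 kg.
Tool frame: the origin (TCP) lies midway between the tips of the shut fingers; the grasp point (between the pads) lies grasp_offset behind it (grasp_offset is the distance from the TCP to the grasp point, in mm); z points along the fingers, y is the line along which they close (so a half turn about z gives the same grasp; the last joint's range is limited). The gripper opens to 85 mm and grips with 20 to 120 N. Pads are 22 mm wide; open, the fingers measure 114 mm over their backs; the gripper's body (76 mm by 85 mm) begins 54 mm behind the grasp point. The pads swing forward as they close: fully open they stand 13 mm farther back than shut.
Start: joints at [1.089, 0.628, 0.038, 1.517, -0.027, 0.996, -0.02], TCP at [262.578, -594.618, 202.113] pointing down, gripper open.
Joint ranges: [-3.06, 3.06], [-0.37, 2.12], [-1.25, 1.32], [0.18, 2.47], [-1.1, 4.24], [0.23, 1.98], [-2.94, 2.94]. Speed limits (rad/s): [2.57, 2.57, 3.14, 3.14, 3.14, 3.14, 3.14].

### API

Orientations are given as [roll, pitch, yaw] about the fixed x, y, z axes, in that order (R = Rz(yaw) Ry(pitch) Rx(roll)).
In Python, from cell import * gives the robot as it stands. The module is installed in compiled form; this text tells all that it offers.
- The arm moves only by the shell command python3 -m jog 'ROWS'. ROWS is a JSON object of lists of equal length, an entry for each row: "angular": the turn, a rotation vector about the tool's x, y, z in degrees, a list of three; "travel": the shift along the tool's x, y, z in cm, a list of three; "fingers": the closure, from 0 (fully open) to 1 (shut). In form: {"angular": [[rx, ry, rz], ...], "travel": [[tx, ty, tz], ...], "fingers": [fingers, ...]}. A call has 1 to 5 rows; each row is the pose to reach, as a shift and turn from the pose commanded when the call began, along the tool's axes at that moment; what a row does not reach only later rows make up. A row lasts 1/8 s, in which the tool goes at most 62.5 mm and 10.7 degrees, less where a joint would pass 70% of its speed; a pose out of reach is approached as far as the arm can. A call with a gripper value outside its range is refused whole. The fingers move at their own pace and stop on an object; the grip force is fixed at half the most. Time passes only in rows, so rows that repeat a pose let the fingers close. It gives the time, the measured TCP pose, the force and the opening at its end, in the units of the state.
- read_state(): the state, without advancing time (a new reading comes with each control period).
- get_image(name): name is "scene" or "top"; returns the picture (420x560x3 uint8, red, green, blue); there is no depth.
- camera_model(name): a dict with "mtx" (3x3 intrinsics, pixels), "T" (4x4, takes a point from camera to world coordinates). Camera axes: x right, y down, z forward; pixel columns grow to the right and rows downward; lengths in mm; the calibration is good to about 2 mm. A picture is of the moment at which its call begins. camera_model takes no time and is no camera call.
- finish_job(): hands the job in, once; it reports no verdict.
The state is a dict: "clock": time; "qpos": joint angles; "qd": joint speeds; "tau": joint torques, N m; "eef_pos": TCP position; "tool_rot": TCP orientation; "force": force on the tool from outside, world axes, zero at the start; "torque": the same for the moment, N m; "width": finger opening in mm.
Only numpy, scipy, OpenCV 4.12 (cv2) and the standard library are available. Lean on these libraries where they do the work, as an engineer would, in place of code of your own. Each camera call takes 0.05 s, during which the arm holds its last target. There are 200 camera calls.

## Working session

There is one attempt and no reset: what is moved stays moved. The work goes in short steps, Python scripts to look and compute and a shell command to move; the robot and the scene stay as the last step left them, time stands still between calls to the robot, and variables do not carry over. Pictures are saved under pics/ and viewed, on a budget of 14 in all, crops included, one or two more only if the job needs it, and the job is handed in when it is done.

```bash
mkdir -p pics
python3 - <<'E'
from cell import *
import cv2,numpy as np
for n in("scene","top"):
    cv2.imwrite(f"pics/{n}0.png",cv2.resize(get_image(n)[:,:,::-1],(800,600),interpolation=cv2.INTER_CUBIC))
    m=camera_model(n);print(n,np.round(m["mtx"],1).tolist(),np.round(m["T"],3).tolist())
print(read_state())
E
```

```text
scene [[487.4, 0.0, 272.0], [0.0, 487.4, 210.9], [0.0, 0.0, 1.0]] [[-0.832, 0.301, -0.466, 1293.933], [0.554, 0.454, -0.698, 1136.703], [0.001, -0.839, -0.544, 972.022], [0.0, 0.0, 0.0, 1.0]]
top [[517.7, 0.0, 267.5], [0.0, 517.7, 200.8], [0.0, 0.0, 1.0]] [[0.012, -0.997, 0.079, 378.764], [-1.0, -0.012, -0.002, -47.18], [0.003, -0.079, -0.997, 1435.061], [0.0, 0.0, 0.0, 1.0]]
{'clock': 0.1, 'qpos': array([ 1.08915937,  0.62927381,  0.03843746,  1.51826339, -0.02697103,
        0.99633964, -0.01998246]), 'qd': array([ 6.55393872e-04, -2.21465194e-03, -1.12179650e-03, -2.19920595e-03,
        1.85596607e-03,  5.25852143e-05,  1.14949135e-03]), 'tau': array([ 3.41624152e-03, -5.64536512e+01,  1.23089880e+00, -1.93974316e+01,
        1.14117673e-02,  5.43402581e-03, -2.79494721e-07]), 'eef_pos': array([ 262.34137651, -594.02396637,  201.26938837]), 'tool_rot': array([-3.13982671e+00,  3.92109815e-05,  4.15876309e-01]), 'force': array([-0.26439794, -0.6952195 , -0.36146607]), 'torque': array([ 0.04897404, -0.02150831, -0.05027423]), 'width': 85.38833282599856}
```

View pics/top0.png

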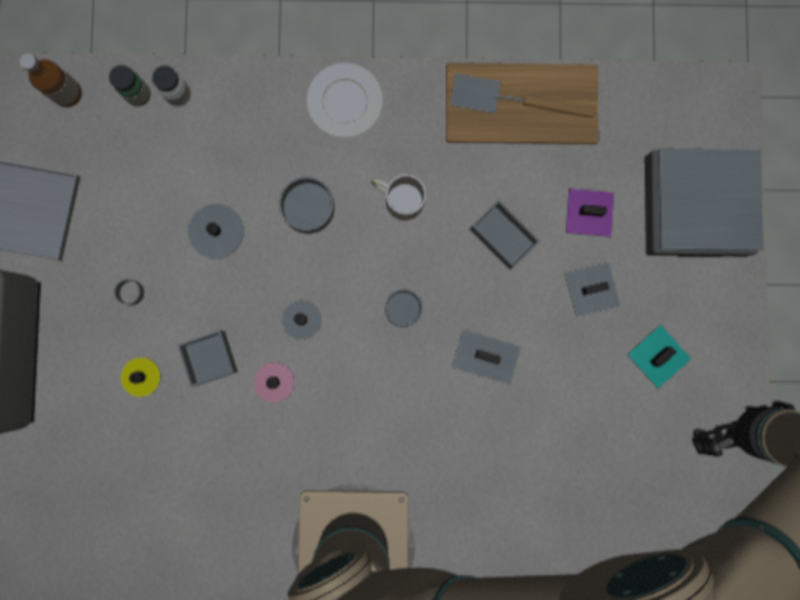

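View pics/scene0.png

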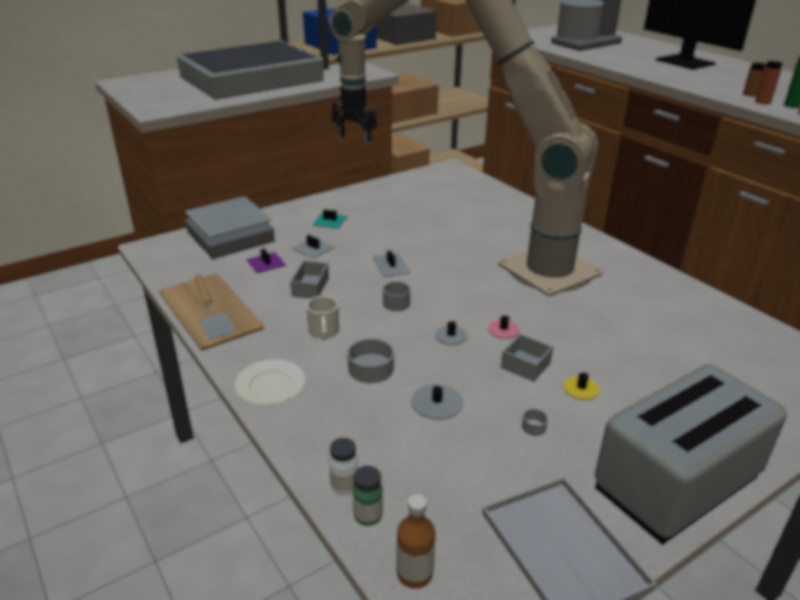

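Top view (800x600 px), steel lids: large round (216,231), small round (302,320), square (592,289), oblong (486,357). Canisters: large round (307,206), small round (403,308), square (208,358), oblong (504,235). Look-alikes to leave: purple square (590,212), turquoise square (660,356), pink round (274,383), yellow round (140,377). The ones meant are the grey steel ones. I'll fit the poses next and check them on one enlarged crop.

```bash
cat > h.py <<'E'
from cell import *
import cv2,numpy as np,json
from scipy.optimize import minimize
from scipy.spatial.transform import Rotation as R
def proj(n,P):
    m=camera_model(n);T=np.linalg.inv(m["T"]);q=np.asarray(P,float)@T[:3,:3].T+T[:3,3];q=q@m["mtx"].T
    return q[:,:2]/q[:,2:]
def back(n,uv,z):
    m=camera_model(n);d=m["T"][:3,:3]@np.linalg.inv(m["mtx"])@[uv[0],uv[1],1];o=m["T"][:3,3]
    return o+d*(z-o[2])/d[2]
def ring(a,b,z):   # b None: circle of diameter a
    if b is None:
        t=np.linspace(0,2*np.pi,40);return np.c_[a/2*np.cos(t),a/2*np.sin(t),0*t+z]
    return np.array([[s*a/2,t*b/2,z] for s,t in((1,1),(-1,1),(-1,-1),(1,-1))])
def model(kind,a,b,knob):
    if kind=="can": return [np.r_[ring(a,b,0),ring(a,b,48)]]
    return [np.r_[ring(a,b,8),ring(a,b,13)],np.r_[ring(*knob,13),ring(*knob,45)]]
K,B=(24,None),(45,16)
OBJ={"LL":("lid",108,None,K,(216,231)),"LC":("can",104,None,K,(307,206)),"SL":("lid",76,None,K,(302,320)),"SC":("can",72,None,K,(403,308)),
"QL":("lid",88,88,B,(592,289)),"QC":("can",84,84,B,(208,358)),"OL":("lid",116,76,B,(486,357)),"OC":("can",112,72,B,(504,235)),
"MUG":("can",76,None,K,(405,196))}
S=4
def place(P,x): c,s=np.cos(x[2]),np.sin(x[2]);return P@np.array([[c,s,0],[-s,c,0],[0,0,1]])+[x[0],x[1],0]
def hulls(n,name,x): return [cv2.convexHull(np.float32((proj(n,place(P,x))+.5)*S-.5)) for P in model(*OBJ[name][:4])]
def fit(n,img,name,x0,thr=14):
    big=cv2.resize(img,None,fx=S,fy=S,interpolation=cv2.INTER_CUBIC)
    lab=cv2.cvtColor(np.float32(big)/255,cv2.COLOR_RGB2LAB)*[1,3,3]
    u=(proj(n,[[x0[0],x0[1],20]])[0]*S).astype(int);r=42*S
    y0,xx0=max(u[1]-r,0),max(u[0]-r,0);sub=lab[y0:u[1]+r,xx0:u[0]+r]
    def mask(x):
        m=np.zeros(sub.shape[:2],np.uint8)
        for h in hulls(n,name,x): cv2.fillConvexPoly(m,np.int32(np.round((h-[xx0,y0])*16)),1,shift=4)
        return m
    m0=mask(x0);near=cv2.dilate(m0,np.ones((25,25)))-cv2.dilate(m0,np.ones((13,13)));bg=np.median(sub[near>0],0)
    d=np.linalg.norm(sub-bg,axis=2);fg=((d>thr)&(cv2.dilate(m0,np.ones((27,27)))>0)).astype(np.uint8)
    def cost(x): m=mask(x);return -(m&fg).sum()/((m|fg).sum()+1)
    best=None
    for yaw in ([x0[2]] if OBJ[name][2] is None else x0[2]+np.array([-.1,0,.1])):
        s=minimize(cost,[x0[0],x0[1],yaw],method="Nelder-Mead",options=dict(initial_simplex=[[x0[0],x0[1],yaw],[x0[0]+6,x0[1],yaw],[x0[0],x0[1]+6,yaw],[x0[0],x0[1],yaw+.1]]))
        if best is None or s.fun<best.fun: best=s
    return best.x,-best.fun
def go(target,yaw=None):
    """target TCP in world -> travel cm in tool axes and turn about z (pointing down)"""
    s=read_state();M=R.from_euler("xyz",s["tool_rot"]).as_matrix();t=M.T@(np.asarray(target)-s["eef_pos"])/10
    return np.round(t,2),s
E
python3 - <<'E'
from h import *
import h
print([k for k in globals() if 'grasp' in k], globals().get('grasp_offset'))
im={n:get_image(n) for n in("top","scene")}
yaw0={"QL":-1.35,"QC":-1.35,"OL":-1.8,"OC":-2.3}
# yaw guess from top px direction of long axis
px={"QL":(1,-.2),"QC":(1,-.3),"OL":(1,.2),"OC":(.75,.8)}
res={}
for k,o in OBJ.items():
    uv=np.array(o[4])*.7;p=back("top",uv,13 if o[0]=="lid" else 35)
    y=0
    if k in px: q=back("top",uv+np.array(px[k])*20,13)-back("top",uv,13);y=np.arctan2(q[1],q[0])
    a,fa=fit("top",im["top"],k,[p[0],p[1],y]);b,fb=fit("scene",im["scene"],k,a)
    res[k]=a.tolist();print(k,np.round(a,2),round(fa,3),"scene",np.round(b,2),round(fb,3))
json.dump(res,open("res.json","w"))
big=cv2.resize(im["top"],None,fx=S,fy=S,interpolation=cv2.INTER_CUBIC)
for k in res:
    for hh in hulls("top",k,res[k]): cv2.polylines(big,[np.int32(hh)],True,(255,0,0),1)
v=big[100*S:290*S,70*S:460*S];cv2.imwrite("pics/fit.png",cv2.resize(v,(800,390),interpolation=cv2.INTER_AREA)[:,:,::-1])
E
```

```text
['grasp_offset'] 18.700000000000003
LL [6.7231e+02 1.9544e+02 4.8000e-01] -0.0 scene [6.9165e+02 2.2478e+02 3.4000e-01] -0.0
LC [534.81 161.19   0.6 ] -0.0 scene [550.81 167.19   0.6 ] -0.0
SL [ 5.0193e+02  1.3120e+02 -3.7000e-01] -0.0 scene [ 5.0793e+02  1.3120e+02 -3.7000e-01] -0.0
SC [ 4.7831e+02 -1.3930e+01 -3.7000e-01] -0.0 scene [ 4.5631e+02  2.8070e+01 -2.9000e-01] -0.0
QL [ 561.99 -359.71   -3.73] -0.0 scene [ 615.99 -435.71   -3.59] -0.0h.py:36: RuntimeWarning: overflow encountered in scalar negative
  def cost(x): m=mask(x);return -(m&fg).sum()/((m|fg).sum()+1)
Traceback (most recent call last):
  File "h.py", line 39, in fit
    s=minimize(cost,[x0[0],x0[1],yaw],method="Nelder-Mead",options=dict(initial_simplex=[[x0[0],x0[1],yaw],[x0[0]+6,x0[1],yaw],[x0[0],x0[1]+6,yaw],[x0[0],x0[1],yaw+.1]]))
  File "h.py", line 36, in cost
    def cost(x): m=mask(x);return -(m&fg).sum()/((m|fg).sum()+1)
                   ~~~~^^^
  File "h.py", line 32, in mask
    for h in hulls(n,name,x): cv2.fillConvexPoly(m,np.int32(np.round((h-[xx0,y0])*16)),1,shift=4)
             ~~~~~^^^^^^^^^^
  File "h.py", line 24, in hulls
    def hulls(n,name,x): return [cv2.convexHull(np.float32((proj(n,place(P,x))+.5)*S-.5)) for P in model(*OBJ[name][:4])]
                                                            ~~~~^^^^^^^^^^^^^^
  File "h.py", line 6, in proj
    m=camera_model(n);T=np.linalg.inv(m["T"]);q=np.asarray(P,float)@T[:3,:3].T+T[:3,3];q=q@m["mtx"].T
ValueError: time passes only in moves, steps and waits
```

```bash
sed -i 's/return -(m&fg).sum()\/((m|fg).sum()+1)/return -float((m\&fg).sum())\/float((m|fg).sum()+1)/; s/camera_model(n)/CM[n]/; s/^def proj/CM={n:camera_model(n) for n in("top","scene")}\ndef proj/' h.py
cat > fitall.py <<'E'
from h import *
im={n:get_image(n) for n in("top","scene")}
px={"QL":(1,-.2),"QC":(1,-.3),"OL":(1,.2),"OC":(.75,.8)}
res={}
for k,o in OBJ.items():
    uv=np.array(o[4])*.7;p=back("top",uv,13 if o[0]=="lid" else 35)
    y=0
    if k in px: q=back("top",uv+np.array(px[k])*20,13)-back("top",uv,13);y=np.arctan2(q[1],q[0])
    a,fa=fit("top",im["top"],k,[p[0],p[1],y]);b,fb=fit("scene",im["scene"],k,a)
    res[k]=a.tolist();print(k,np.round(p[:2]),round(y,2),np.round(a,2),round(fa,3),"scene",np.round(b,2),round(fb,3))
json.dump(res,open("res.json","w"))
big=cv2.resize(im["top"],None,fx=S,fy=S,interpolation=cv2.INTER_CUBIC)
for k in res:
    for hh in hulls("top",k,res[k]): cv2.polylines(big,[np.int32(hh)],True,(255,0,0),1)
v=big[100*S:290*S,70*S:460*S];cv2.imwrite("pics/fit.png",cv2.resize(v,(800,390),interpolation=cv2.INTER_AREA)[:,:,::-1])
E
python3 fitall.py
```

```text
LL [596. 273.] 0 [ 5.9818e+02  2.7365e+02 -2.0000e-02] 0.823 scene [5.9757e+02 2.7103e+02 9.0000e-02] 0.832
LC [643.  95.] 0 [6.4473e+02 9.6020e+01 7.0000e-02] 0.88 scene [6.472e+02 9.517e+01 6.000e-02] 0.919
SL [425. 103.] 0 [4.2778e+02 1.0560e+02 7.0000e-02] 0.753 scene [4.2638e+02 9.9960e+01 1.8000e-01] 0.752
SC [450. -91.] 0 [ 4.5021e+02 -9.0760e+01  8.0000e-02] 0.799 scene [ 4.519e+02 -9.181e+01  1.200e-01] 0.878
QL [ 492. -456.] -1.36 [ 494.1  -454.86   -1.31] 0.738 scene [ 495.04 -458.99   -1.32] 0.594
QC [351. 276.] -1.27 [351.33 277.89  -1.28] 0.852 scene [352.68 278.76  -1.19] 0.895
OL [ 359. -251.] -1.76 [ 360.72 -250.5    -1.85] 0.798 scene [ 359.08 -255.59   -1.9 ] 0.695
OC [ 592. -282.] -2.39 [ 592.75 -282.7    -2.36] 0.909 scene [ 598.49 -279.16   -2.32] 0.878
MUG [665. -92.] 0 [ 6.6219e+02 -9.2370e+01  7.0000e-02] 0.736 scene [ 6.5999e+02 -9.9080e+01  2.6000e-01] 0.812
```

View pics/fit.png

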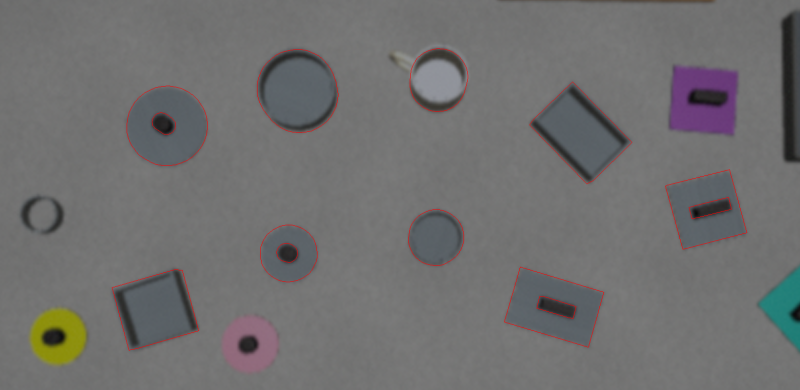

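The fits agree to 2–4 mm in both views. The red outlines sit on the steel items, and the purple, turquoise, pink and yellow ones stay out. Now I'll move above the large round lid with tool yaw 90°, so that tool x = world y and tool y = world x.

```bash
cat > go.py <<'E'
import sys
from h import *
s=read_state();a=list(map(float,sys.argv[1:]))
M=R.from_euler("xyz",s["tool_rot"]).as_matrix()
T=R.from_euler("xyz",[np.pi,0,np.radians(a[3])]).as_matrix()
print("t",round(s["clock"],2),"pos",np.round(s["eef_pos"],1),"travel",np.round(M.T@(np.array(a[:3])-s["eef_pos"])/10,2),"turn",np.round(np.degrees(R.from_matrix(M.T@T).as_rotvec()),1),"F",np.round(s["force"],1),"w",round(s["width"],1))
E
python3 -m jog '{"angular":[[0,0,-10],[0,0,-20],[0,0,-30],[0,0,-40],[0,0,-50]],"travel":[[4.4,-4.4,0],[8.8,-8.8,0],[13.2,-13.2,0],[17.6,-17.6,0],[22,-22,0]],"fingers":[0,0,0,0,0]}'; python3 go.py 598 273 100 90
```

```text
clock: 0.92
eef_pos: [375.7, -302.8, 202.4]
tool_rot: [3.141, 0.0, 1.294]
force: [1.2, 0.8, 0.4]
width: 85.1
t 0.93 pos [ 375.7 -302.8  202.4] travel [61.46  5.64 10.23] turn [  0.1   0.  -15.9] F [1.2 0.8 0.4] w 85.1
```

```bash
python3 -m jog '{"angular":[[0,0,-8],[0,0,-15.9],[0,0,-15.9],[0,0,-15.9],[0,0,-15.9]],"travel":[[6.1,0.5,0],[12.2,1.1,0],[18.3,1.6,0],[24.4,2.2,0],[30.6,2.8,0]],"fingers":[0,0,0,0,0]}'; python3 go.py 598 273 100 90
```

```text
clock: 1.55
eef_pos: [487.9, -16.9, 202.4]
tool_rot: [3.141, 0.0, 1.565]
force: [0.5, -0.7, 0.9]
width: 85.4
t 1.55 pos [487.9 -16.9 202.4] travel [29.05 10.85 10.24] turn [ 0.1  0.  -0.3] F [ 0.5 -0.7  0.9] w 85.4
```

```bash
python3 -m jog '{"angular":[[0,0,0],[0,0,0],[0,0,0],[0,0,0],[0,0,0]],"travel":[[5.8,2.2,0],[11.6,4.4,0],[17.4,6.6,0],[23.2,8.8,0],[29,10.9,0]],"fingers":[0,0,0,0,0]}'
python3 -m jog '{"angular":[[0,0,0],[0,0,0],[0,0,0]],"travel":[[0,0,5],[0,0,10],[0,0,10]],"fingers":[0,0,0]}'; python3 go.py 598 273 19 90
python3 - <<'E'
from h import *
a=get_image("top");b=get_image("scene")
u=proj("scene",[[598,273,40]])[0].astype(int)
A=cv2.resize(a[110:210,100:230],(520,400));B=cv2.resize(b[u[1]-70:u[1]+50,u[0]-40:u[0]+44],(280,400))
cv2.imwrite("pics/p4.png",np.hstack([A,B])[:,:,::-1])
E
```

```text
clock: 2.17
eef_pos: [598.3, 272.7, 202.1]
tool_rot: [3.141, 0.0, 1.566]
force: [1.4, -0.1, 0.4]
width: 85.5
clock: 2.55
eef_pos: [594.4, 269.2, 98.2]
tool_rot: [-3.134, 0.004, 1.566]
force: [0.3, -0.5, 1.4]
width: 85.2
t 2.55 pos [594.4 269.2  98.2] travel [0.42 0.42 7.91] turn [-0.5  0.3 -0.3] F [ 0.3 -0.5  1.4] w 85.2
```

View pics/p4.png

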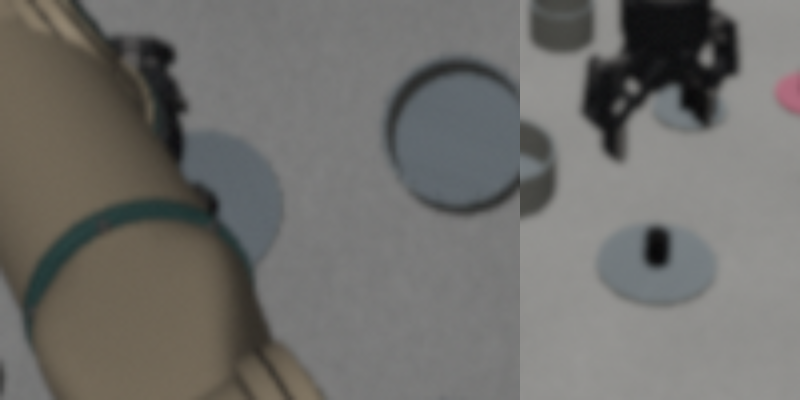

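The scene half shows the open gripper centred over the black knob, so I'll go down.

```bash
python3 -m jog '{"angular":[[0,0,0],[0,0,0],[0,0,0],[0,0,0]],"travel":[[0,0,3],[0,0,6],[0,0,8],[0,0,8]],"fingers":[0,0,0,0]}'; python3 go.py 598 273 19 90
```

```text
clock: 3.15
eef_pos: [597.7, 270.9, 22.3]
tool_rot: [-3.141, 0.0, 1.566]
force: [-1.0, 0.3, 0.6]
width: 85.6
t 3.15 pos [597.7 270.9  22.3] travel [0.21 0.03 0.33] turn [-0.   0.  -0.3] F [-1.   0.3  0.6] w 85.6
```

```bash
python3 -m jog '{"angular":[[0,0,0],[0,0,0],[0,0,0],[0,0,0],[0,0,0]],"travel":[[0.2,0,0.4],[0.2,0,0.4],[0.2,0,0.4],[0.2,0,0.4],[0.2,0,0.4]],"fingers":[0,0.5,1,1,1]}'; python3 go.py 645 96 120 90
```

```text
clock: 3.78
eef_pos: [597.6, 273.0, 18.3]
tool_rot: [3.141, -0.0, 1.566]
force: [-0.4, -0.4, -0.4]
width: 12.7
t 3.77 pos [597.6 273.   18.3] travel [-17.68   4.83 -10.17] turn [ 0.  -0.  -0.3] F [-0.4 -0.4 -0.4] w 12.7
```

Width 12.7 is less than the 24 mm knob, so something is off. I'll look.

Run:
```python
from h import *
a=get_image("top");b=get_image("scene")
u=proj("scene",[[598,273,40]])[0].astype(int)
A=cv2.resize(a[110:210,100:200],(400,400));B=cv2.resize(b[u[1]-70:u[1]+50,u[0]-60:u[0]+60],(400,400))
cv2.imwrite("pics/p5.png",np.hstack([A,B])[:,:,::-1]);print(read_state()["width"])
```

```text
0.2339343093133374
```

View pics/p5.png

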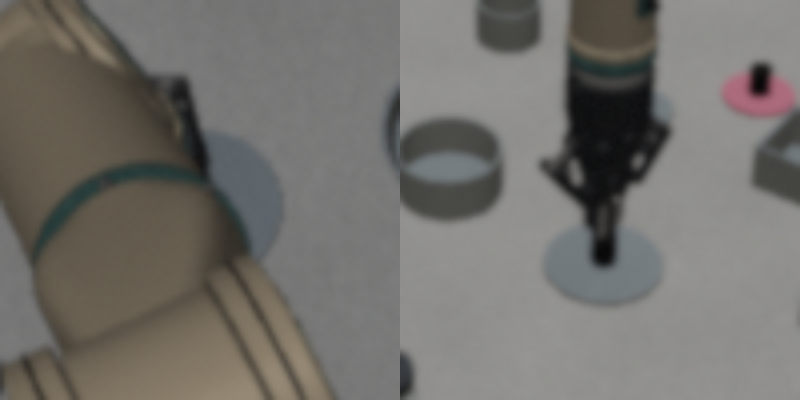

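Run:
```python
from h import *
u=proj("scene",[[598,273,40]])[0].astype(int)
f4=lambda P:np.round((proj("scene",P)-u+[40,70])*10/3+[520,0])
f5=lambda P:np.round((proj("scene",P)-u+[60,70])*10/3+[400,0])
print("p4 tips exp",f4([[594+44,269,111],[594-44,269,111]]))
print("p5 tcp,knobtop,base",f5([[598,273,18],[598,273,45],[598,273,13],[598,273,60]]))
print("grasp pt alternatives y-25",f5([[598,248,18],[573,273,18],[580,255,18]]))
s=read_state();print(s["eef_pos"],s["tool_rot"],s["qpos"])
s5=proj("top",[[598,273,18],[598,273,45]]);print((s5-[100,110])*4)
```

```text
p4 tips exp [[619. 185.]
 [700. 150.]]
p5 tcp,knobtop,base [[602. 254.]
 [603. 230.]
 [601. 258.]
 [604. 217.]]
grasp pt alternatives y-25 [[585. 238.]
 [624. 243.]
 [606. 235.]]
[597.59910894 273.01687848  18.18821304] [ 3.14146856e+00 -1.96945243e-05  1.56589928e+00] [-0.32002595  0.87278808 -0.26141523  1.62210146  0.31694173  0.68858402
 -0.74322589]
[[202.98137675 202.30162829]
 [194.15209784 196.07518139]]
```

Run:
```python
from h import *
b=get_image("scene");a=get_image("top")
u=proj("scene",[[598,273,40]])[0].astype(int)
g=lambda c:np.uint8(255*np.clip(np.float32(c)/255*1.3,0,1)**.45)
B=cv2.resize(b[u[1]-35:u[1]+25,u[0]-25:u[0]+25],(500,600),interpolation=cv2.INTER_CUBIC)
A=cv2.resize(a[120:180,130:160],(300,600),interpolation=cv2.INTER_CUBIC)
for z,c in((18,(255,0,0)),(45,(0,255,0))):
    p=(proj("scene",[[597.6,273,z]])[0]-u+[25.5,35.5])*10;cv2.circle(B,p.astype(int),4,c,-1)
    p=(proj("top",[[597.6,273,z]])[0]-[130,120]+.5)*10;cv2.circle(A,p.astype(int),4,c,-1)
cv2.imwrite("pics/p6.png",g(np.hstack([A,B]))[:,:,::-1])
```

```text
(no output)
```

View pics/p6.png

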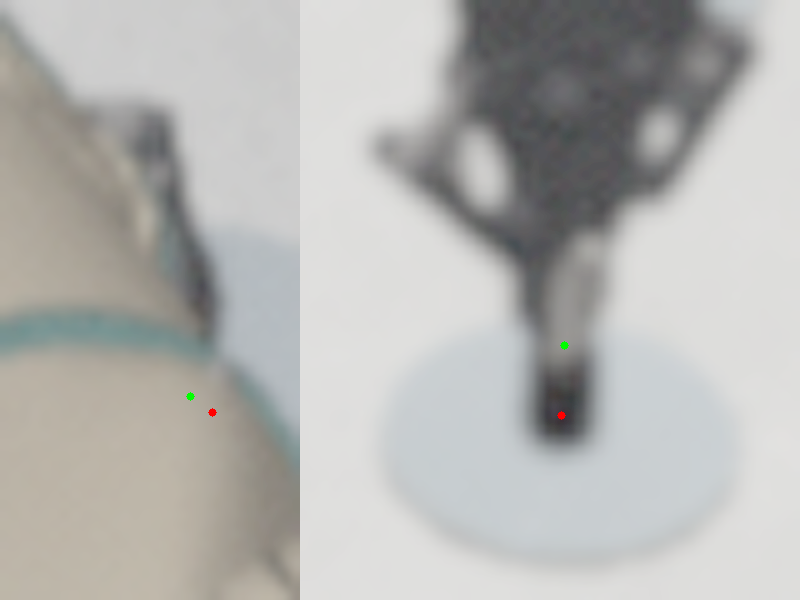

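The tips (at about (565,365) in the crop) hide the upper part of the knob instead of straddling it. So the fingers closed above the knob, and the real tips are about 27 mm higher than the reading suggests. I'll reopen, go lower with a force check and close again.

```bash
python3 -m jog '{"angular":[[0,0,0],[0,0,0],[0,0,0],[0,0,0],[0,0,0]],"travel":[[0,0,0],[0,0,0],[0,0,0],[0,0,0],[0,0,0]],"fingers":[0,0,0,0,0]}'
python3 -m jog '{"angular":[[0,0,0],[0,0,0],[0,0,0],[0,0,0]],"travel":[[0,0,0],[0,0,0.6],[0,0,1.2],[0,0,1.2]],"fingers":[0,0,0,0]}'
python3 -m jog '{"angular":[[0,0,0],[0,0,0],[0,0,0],[0,0,0],[0,0,0]],"travel":[[0,0,0],[0,0,0],[0,0,0],[0,0,0],[0,0,0]],"fingers":[0.4,0.6,0.7,0.7,0.7]}'
```

```text
clock: 4.6
eef_pos: [597.6, 273.0, 18.1]
tool_rot: [3.142, 0.0, 1.566]
force: [-0.3, 0.4, 0.1]
width: 85.1
clock: 5.1
eef_pos: [596.9, 272.7, 5.2]
tool_rot: [-3.14, 0.001, 1.566]
force: [0.7, -0.4, -1.7]
width: 85.7
clock: 5.72
eef_pos: [597.6, 273.0, 6.2]
tool_rot: [3.141, -0.0, 1.566]
force: [0.3, -0.0, 0.0]
width: 25.7
```

```bash
python3 -m jog '{"angular":[[0,0,0],[0,0,0],[0,0,0],[0,0,0]],"travel":[[0,0,0],[0,0,0],[0,0,0],[0,0,0]],"fingers":[0.75,0.75,0.8,0.8]}'
```

```text
clock: 6.22
eef_pos: [597.6, 273.1, 6.5]
tool_rot: [3.141, -0.0, 1.566]
force: [-0.5, -1.7, 5.1]
width: 20.8
```

Run:
```python
from h import *
b=get_image("scene");a=get_image("top");print(read_state()["width"],read_state()["force"])
u=proj("scene",[[598,273,40]])[0].astype(int)
g=lambda c:np.uint8(255*np.clip(np.float32(c)/255*1.3,0,1)**.45)
B=cv2.resize(b[u[1]-45:u[1]+25,u[0]-25:u[0]+35],(514,600),interpolation=cv2.INTER_CUBIC)
A=cv2.resize(a[120:190,130:160],(257,600),interpolation=cv2.INTER_CUBIC)
cv2.imwrite("pics/p7.png",g(np.hstack([A,B]))[:,:,::-1])
```

```text
20.845983984162977 [-0.85903884 -0.12318425  5.51095476]
```

View pics/p7.png

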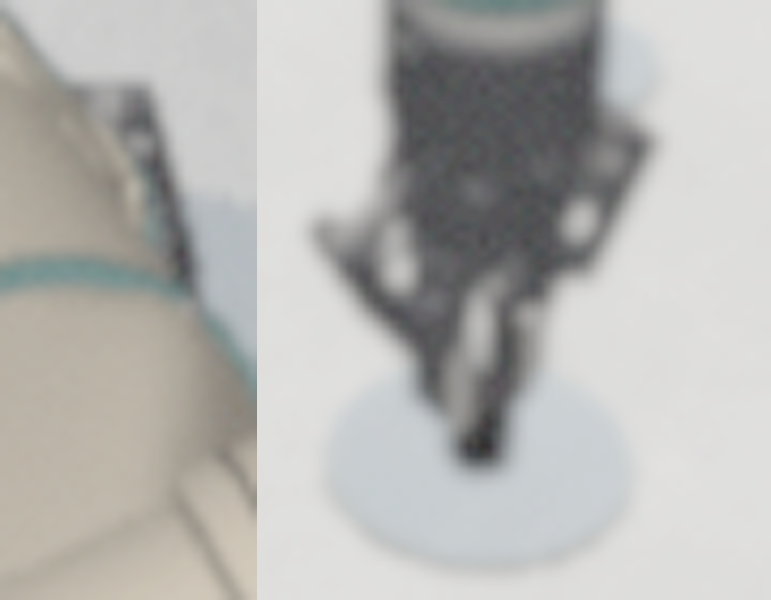

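The fingers now straddle only the top of the knob: tips at about (445,420) and (525,375), with the knob visible below at (480,440). The grip is too shallow, so I'll reopen, go 10 mm lower and close again.

```bash
python3 -m jog '{"angular":[[0,0,0],[0,0,0],[0,0,0],[0,0,0],[0,0,0]],"travel":[[0,0,0],[0,0,0],[0,0,0.5],[0,0,1],[0,0,1]],"fingers":[0.4,0.4,0.4,0.4,0.4]}'
python3 -m jog '{"angular":[[0,0,0],[0,0,0],[0,0,0],[0,0,0],[0,0,0]],"travel":[[0,0,0],[0,0,0],[0,0,0],[0,0,0],[0,0,0]],"fingers":[0.7,0.8,0.9,1,1]}'
```

```text
clock: 6.95
eef_pos: [597.0, 272.7, -4.7]
tool_rot: [-3.14, 0.001, 1.566]
force: [-0.8, -0.3, -0.6]
width: 51.2
clock: 7.58
eef_pos: [597.7, 273.1, -3.5]
tool_rot: [3.141, -0.0, 1.566]
force: [-0.7, -0.4, 3.6]
width: 21.4
```

```bash
python3 -m jog '{"angular":[[0,0,0],[0,0,0],[0,0,0],[0,0,0],[0,0,0]],"travel":[[0,0,-1],[0,0,-3],[0,0,-6],[0,0,-8],[0,0,-8]],"fingers":[1,1,1,1,1]}'
python3 go.py 645 96 80 90
python3 - <<'E'
from h import *
b=get_image("scene");a=get_image("top")
u=proj("scene",[[598,273,100]])[0].astype(int)
g=lambda c:np.uint8(255*np.clip(np.float32(c)/255*1.3,0,1)**.45)
B=cv2.resize(b[u[1]-45:u[1]+45,u[0]-45:u[0]+45],(600,600),interpolation=cv2.INTER_CUBIC)
cv2.imwrite("pics/p8.png",g(B)[:,:,::-1])
E
```

```text
clock: 8.2
eef_pos: [599.0, 273.8, 78.5]
tool_rot: [3.138, -0.002, 1.566]
force: [-0.1, -0.4, -2.1]
width: 22.1
t 8.2 pos [599.  273.8  78.5] travel [-17.75   4.69  -0.16] turn [ 0.2 -0.1 -0.3] F [-0.1 -0.4 -2.1] w 22.1
```

View pics/p8.png

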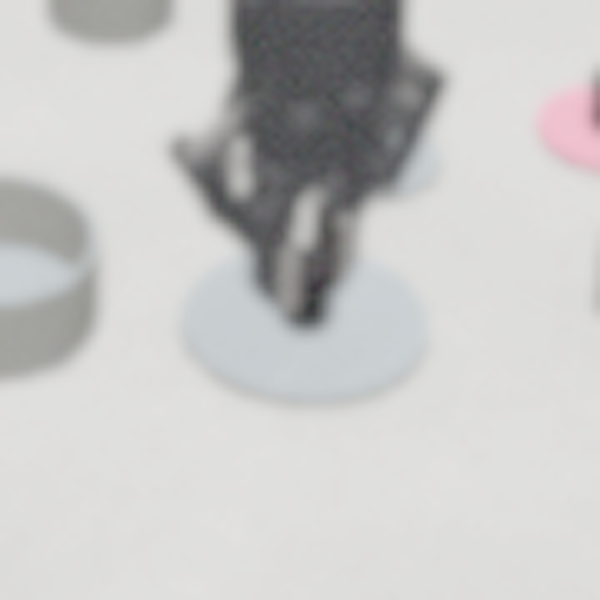

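The lid is held level about 80 mm up; its plate is at (305,330) and hangs straight. Next is the large round canister.

```bash
python3 -m jog '{"angular":[[0,0,0],[0,0,0],[0,0,0],[0,0,0],[0,0,0]],"travel":[[-5,1.3,-0.5],[-10,2.6,-0.5],[-15,3.9,-0.5],[-17.7,4.7,-0.5],[-17.7,4.7,-0.5]],"fingers":[1,1,1,1,1]}'
python3 -m jog '{"angular":[[0,0,0],[0,0,0]],"travel":[[0,0,0],[0,0,0]],"fingers":[1,1]}'
python3 go.py 645.5 95.7 36.5 90
python3 - <<'E'
from h import *
b=get_image("scene");a=get_image("top")
u=proj("scene",[[645,96,60]])[0].astype(int);v=proj("top",[[645,96,60]])[0].astype(int)
g=lambda c:np.uint8(255*np.clip(np.float32(c)/255*1.3,0,1)**.45)
B=cv2.resize(b[u[1]-45:u[1]+45,u[0]-30:u[0]+30],(400,600),interpolation=cv2.INTER_CUBIC)
A=cv2.resize(a[v[1]-45:v[1]+45,v[0]-30:v[0]+30],(400,600),interpolation=cv2.INTER_CUBIC)
# expected rim and plate outlines
for n,I,w in(("scene",B,u),("top",A,v)):
    for P in (ring(104,None,48)+[645.5,95.7,0],ring(108,None,95-8)+[645.5,95.7,0]):
        q=(proj(n,P)-w+[30.5,45.5])*400/60;cv2.polylines(I,[np.int32(q)],True,(255,0,0),1)
cv2.imwrite("pics/p9.png",g(np.hstack([A,B]))[:,:,::-1])
E
```

```text
clock: 8.93
eef_pos: [643.5, 91.0, 79.4]
tool_rot: [-3.139, 0.003, 1.56]
force: [-0.3, 0.8, -1.6]
width: 21.6
clock: 9.18
eef_pos: [642.9, 98.1, 80.8]
tool_rot: [-3.141, -0.001, 1.569]
force: [-0.1, 0.1, -1.7]
width: 21.9
t 9.18 pos [642.9  98.1  80.8] travel [-0.24  0.26  4.43] turn [-0.1 -0.1 -0.1] F [-0.1  0.1 -1.7] w 21.9
```

View pics/p9.png

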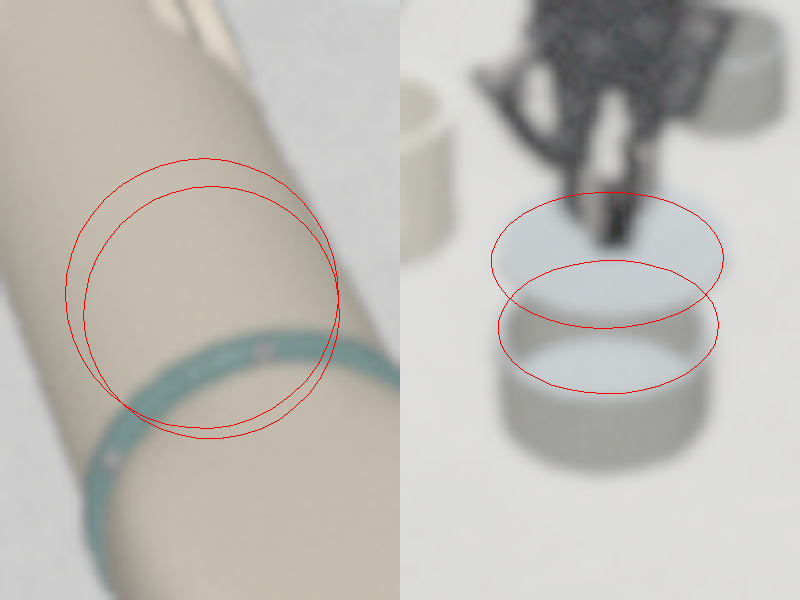

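In the scene view the lid is centred over the canister: plate 495–722, rim 502–710 px. I'll lower it.

```bash
python3 -m jog '{"angular":[[0,0,0],[0,0,0],[0,0,0],[0,0,0],[0,0,0]],"travel":[[-0.1,0.1,1.5],[-0.2,0.2,3],[-0.2,0.2,3.2],[-0.2,0.2,3.2],[-0.2,0.2,3.2]],"fingers":[1,1,1,1,1]}'
python3 go.py 645.5 95.7 36.5 90
python3 -m jog '{"angular":[[0,0,0],[0,0,0],[0,0,0],[0,0,0],[0,0,0]],"travel":[[0,0,0.4],[0,0,0.7],[0,0,0.9],[0,0,1.1],[0,0,1.1]],"fingers":[1,1,1,1,1]}'
python3 go.py 645.5 95.7 36.5 90
```

```text
clock: 9.9
eef_pos: [646.1, 94.0, 49.5]
tool_rot: [3.141, -0.0, 1.566]
force: [0.2, 0.1, -1.3]
width: 21.8
t 9.9 pos [646.1  94.   49.5] travel [ 0.17 -0.06  1.3 ] turn [ 0.  -0.  -0.3] F [ 0.2  0.1 -1.3] w 21.8
clock: 10.52
eef_pos: [645.5, 93.8, 37.9]
tool_rot: [-3.141, 0.0, 1.566]
force: [-0.1, -0.8, -1.3]
width: 22.1
t 10.53 pos [645.5  93.8  37.9] travel [ 0.19 -0.01  0.14] turn [-0.   0.  -0.3] F [-0.1 -0.8 -1.3] w 22.1
```

```bash
python3 -m jog '{"angular":[[0,0,0],[0,0,0],[0,0,0]],"travel":[[0.1,0,0],[0.2,0,0.1],[0.2,0,0.15]],"fingers":[1,1,1]}'
python3 go.py 645.5 95.7 36.5 90
```

```text
clock: 10.9
eef_pos: [645.7, 96.1, 36.6]
tool_rot: [3.142, -0.0, 1.566]
force: [0.3, -1.0, -1.5]
width: 21.8
t 10.9 pos [645.7  96.1  36.6] travel [-0.04 -0.02  0.01] turn [ 0.  -0.  -0.3] F [ 0.3 -1.  -1.5] w 21.8
```

Now I'll release it, going 1 mm lower first, then rise.

```bash
python3 -m jog '{"angular":[[0,0,0],[0,0,0],[0,0,0],[0,0,0]],"travel":[[0,0,0.1],[0,0,0.1],[0,0,0.1],[0,0,0.1]],"fingers":[1,1,0.4,0.4]}'
python3 -m jog '{"angular":[[0,0,0],[0,0,0],[0,0,0],[0,0,0],[0,0,0]],"travel":[[0,0,0],[0,0,-3],[0,0,-7],[0,0,-10],[0,0,-10]],"fingers":[0.4,0.4,0.4,0.4,0.4]}'
python3 go.py 427.5 104 60 90
```

```text
clock: 11.4
eef_pos: [645.9, 95.7, 35.6]
tool_rot: [3.141, -0.0, 1.566]
force: [0.3, -0.1, -0.5]
width: 51.3
clock: 12.02
eef_pos: [647.7, 96.3, 138.4]
tool_rot: [3.136, -0.001, 1.566]
force: [0.4, -0.6, 0.3]
width: 51.4
t 12.03 pos [647.7  96.3 138.4] travel [  0.64 -22.07   7.72] turn [ 0.3 -0.1 -0.3] F [ 0.4 -0.6  0.3] w 51.4
```

```bash
python3 -m jog '{"angular":[[0,0,0],[0,0,0],[0,0,0],[0,0,0],[0,0,0]],"travel":[[0.1,-5.5,0],[0.3,-11,0],[0.5,-16.5,0],[0.6,-22,0],[0.6,-22,2]],"fingers":[0.4,0.4,0.4,0.4,0.4]}'
python3 -m jog '{"angular":[[0,0,0],[0,0,0],[0,0,0]],"travel":[[0,0,3],[0,0,6],[0,0,6]],"fingers":[0.4,0.4,0.4]}'
python3 go.py 427.5 103 -3.5 90
python3 - <<'E'
from h import *
b=get_image("scene");a=get_image("top")
g=lambda c:np.uint8(255*np.clip(np.float32(c)/255*1.3,0,1)**.45)
u=proj("scene",[[600,96,60]])[0].astype(int)
v=proj("top",[[645,96,48]])[0].astype(int)
k=lambda I,c,x,y:cv2.resize(I[c[1]-y:c[1]+y,c[0]-x:c[0]+x],(400,600),interpolation=cv2.INTER_CUBIC)
A=k(a,v,30,45);u=proj("scene",[[520,96,60]])[0].astype(int);B=k(b,u,60,90)
q=(proj("top",ring(108,None,53)+[645.5,95.7,0])-v+[30.5,45.5])*400/60;cv2.polylines(A,[np.int32(q)],True,(255,0,0),1)
cv2.imwrite("pics/p10.png",g(np.hstack([A,B]))[:,:,::-1])
E
```

```text
clock: 12.65
eef_pos: [421.0, 102.2, 115.6]
tool_rot: [-3.139, 0.002, 1.568]
force: [0.9, 0.1, -0.9]
width: 51.1
clock: 13.02
eef_pos: [423.5, 102.3, 53.7]
tool_rot: [-3.136, 0.002, 1.567]
force: [-0.4, -0.1, 0.7]
width: 51.0
t 13.03 pos [423.5 102.3  53.7] travel [0.08 0.43 5.72] turn [-0.3  0.1 -0.2] F [-0.4 -0.1  0.7] w 51.0
```

View pics/p10.png

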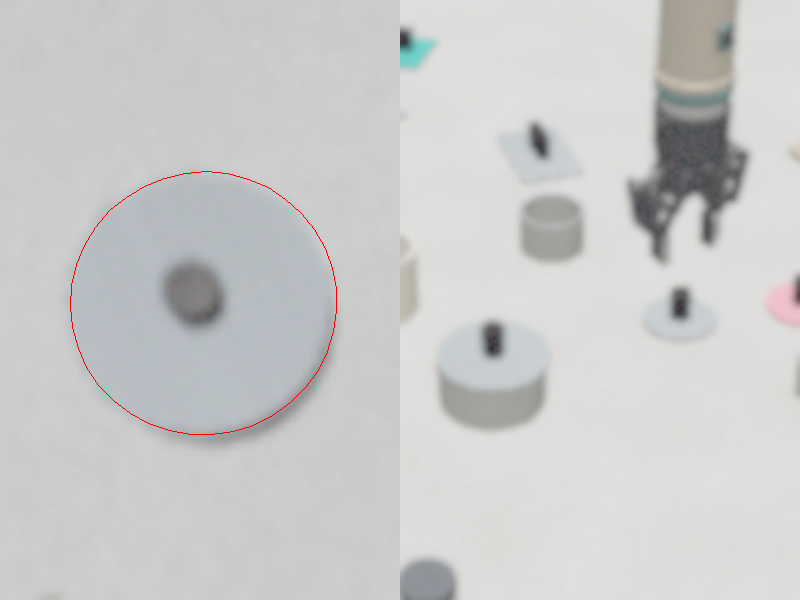

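The large lid lies flat and centred on its canister (plate matches the red ring, centre about (204,303)). The gripper is above the small steel lid at (680,310), so I'll descend and grip.

```bash
python3 -m jog '{"angular":[[0,0,0],[0,0,0],[0,0,0],[0,0,0]],"travel":[[0,0,3],[0,0,5],[0,0,5.7],[0,0,5.7]],"fingers":[0.4,0.4,0.4,0.4]}'
python3 go.py 427.5 103 -3.5 90
python3 -m jog '{"angular":[[0,0,0],[0,0,0],[0,0,0],[0,0,0],[0,0,0]],"travel":[[0,0,0],[0,0,0],[0,0,0],[0,0,0],[0,0,0]],"fingers":[0.7,0.8,0.9,1,1]}'
python3 go.py 450.8 -91.2 80 90
```

```text
clock: 13.62
eef_pos: [426.3, 103.0, -0.9]
tool_rot: [3.141, -0.001, 1.566]
force: [-0.3, -0.9, -0.1]
width: 51.4
t 13.62 pos [426.3 103.   -0.9] travel [0.   0.12 0.26] turn [ 0.1 -0.  -0.3] F [-0.3 -0.9 -0.1] w 51.4
clock: 14.25
eef_pos: [426.7, 103.0, -0.4]
tool_rot: [3.139, -0.0, 1.566]
force: [0.8, -0.6, 5.7]
width: 21.7
t 14.25 pos [ 4.267e+02  1.030e+02 -4.000e-01] travel [-19.41   2.52  -8.04] turn [ 0.1 -0.  -0.3] F [ 0.8 -0.6  5.7] w 21.7
```

```bash
python3 -m jog '{"angular":[[0,0,0],[0,0,0],[0,0,0],[0,0,0],[0,0,0]],"travel":[[0,0,-1],[0,0,-4],[0,0,-8],[-3,0.4,-8.5],[-8,1.1,-8.5]],"fingers":[1,1,1,1,1]}'
python3 -m jog '{"angular":[[0,0,0],[0,0,0],[0,0,0],[0,0,0],[0,0,0]],"travel":[[-5,0.7,0],[-10,1.4,0],[-11.4,1.4,0],[-11.4,1.4,0],[-11.4,1.4,0]],"fingers":[1,1,1,1,1]}'
python3 go.py 450.8 -91.2 39.6 90
```

```text
clock: 14.88
eef_pos: [437.3, 23.7, 85.3]
tool_rot: [3.139, -0.001, 1.57]
force: [0.7, -0.0, -0.8]
width: 22.0
clock: 15.5
eef_pos: [449.8, -89.4, 83.9]
tool_rot: [3.141, -0.001, 1.569]
force: [0.1, 0.7, -2.1]
width: 21.5
t 15.5 pos [449.8 -89.4  83.9] travel [-0.18  0.1   4.43] turn [ 0.  -0.1 -0.1] F [ 0.1  0.7 -2.1] w 21.5
```

```bash
python3 -m jog '{"angular":[[0,0,0],[0,0,0],[0,0,0],[0,0,0],[0,0,0]],"travel":[[0,0.1,1.5],[0,0.1,3],[0,0.1,3.2],[0,0.1,3.2],[0,0.1,3.2]],"fingers":[1,1,1,1,1]}'
python3 go.py 450.8 -91.2 39.6 90
```

```text
clock: 16.12
eef_pos: [451.1, -91.0, 51.9]
tool_rot: [3.141, -0.0, 1.566]
force: [-0.1, 0.2, -1.1]
width: 21.6
t 16.12 pos [451.1 -91.   51.9] travel [-0.02 -0.03  1.23] turn [ 0.  -0.  -0.2] F [-0.1  0.2 -1.1] w 21.6
```

```bash
python3 -m jog '{"angular":[[0,0,0],[0,0,0],[0,0,0],[0,0,0],[0,0,0]],"travel":[[0,0,0.4],[0,0,0.7],[0,0,1],[0,0,1.2],[0,0,1.2]],"fingers":[1,1,1,1,1]}'
python3 go.py 450.8 -91.2 39.6 90
```

```text
clock: 16.75
eef_pos: [450.8, -91.3, 39.7]
tool_rot: [3.142, 0.0, 1.566]
force: [-1.3, 0.0, 0.7]
width: 21.3
t 16.75 pos [450.8 -91.3  39.7] travel [0.01 0.   0.01] turn [ 0.   0.  -0.3] F [-1.3  0.   0.7] w 21.3
```

It's seated with light contact. I'll release, rise and head for the square lid (494.5, -456, yaw 105°).

```bash
python3 -m jog '{"angular":[[0,0,0],[0,0,0],[0,0,0]],"travel":[[0,0,0],[0,0,0],[0,0,0]],"fingers":[0.8,0.4,0.4]}'
python3 -m jog '{"angular":[[0,0,0],[0,0,0],[0,0,0],[0,0,0],[0,0,-5]],"travel":[[0,0,0],[0,0,-3],[0,0,-7],[0,0,-10],[-4,0.5,-10]],"fingers":[0.4,0.4,0.4,0.4,0.4]}'
python3 go.py 494.5 -456 100 105
```

```text
clock: 17.12
eef_pos: [451.0, -91.2, 39.7]
tool_rot: [3.141, -0.0, 1.566]
force: [0.2, -0.5, 0.4]
width: 51.0
clock: 17.75
eef_pos: [457.8, -129.1, 142.3]
tool_rot: [3.136, 0.001, 1.661]
force: [0.2, -0.9, -0.6]
width: 51.3
t 17.75 pos [ 457.8 -129.1  142.3] travel [-32.88   0.67   4.26] turn [ 0.3  0.1 -9.8] F [ 0.2 -0.9 -0.6] w 51.3
```

```bash
python3 -m jog '{"angular":[[0,0,-3],[0,0,-6],[0,0,-9.7],[0,0,-9.7],[0,0,-9.7]],"travel":[[-6,0.1,0],[-12,0.2,0],[-18,0.4,0],[-24,0.5,0],[-30,0.6,0]],"fingers":[0.4,0.4,0.4,0.4,0.4]}'
python3 -m jog '{"angular":[[0,0,0],[0,0,0],[0,0,0],[0,0,0],[0,0,0]],"travel":[[-2.7,0,2],[-2.7,0,5],[-2.7,0,8],[-2.7,0,8],[-2.7,0,8]],"fingers":[0.4,0.4,0.4,0.4,0.4]}'
python3 go.py 494.5 -456 -3 104.7
python3 - <<'E'
from h import *
b=get_image("scene");a=get_image("top")
g=lambda c:np.uint8(255*np.clip(np.float32(c)/255*1.3,0,1)**.45)
k=lambda I,c,x,y:cv2.resize(I[c[1]-y:c[1]+y,c[0]-x:c[0]+x],(400,600),interpolation=cv2.INTER_CUBIC)
u=proj("scene",[[450.8,-91.2,55]])[0].astype(int);w=proj("scene",[[494.5,-456,50]])[0].astype(int)
v=proj("top",[[450.8,-91.2,48]])[0].astype(int);A=k(a,v,24,36)
q=(proj("top",ring(76,None,53)+[450.8,-91.2,0])-v+[24.5,36.5])*400/48;cv2.polylines(A,[np.int32(q)],True,(255,0,0),1)
cv2.imwrite("pics/p11.png",cv2.resize(g(np.hstack([A,k(b,u,24,36),k(b,w,30,45)])),(800,400))[:,:,::-1])
E
```

```text
clock: 18.38
eef_pos: [486.0, -431.8, 139.5]
tool_rot: [3.141, -0.0, 1.822]
force: [1.4, 0.2, -0.2]
width: 51.5
clock: 19.0
eef_pos: [493.7, -456.1, 60.6]
tool_rot: [3.14, 0.001, 1.823]
force: [0.5, 0.6, 0.2]
width: 51.5
t 19.0 pos [ 493.7 -456.1   60.6] travel [-0.01  0.07  6.36] turn [ 0.1  0.  -0.3] F [0.5 0.6 0.2] w 51.5
```

View pics/p11.png

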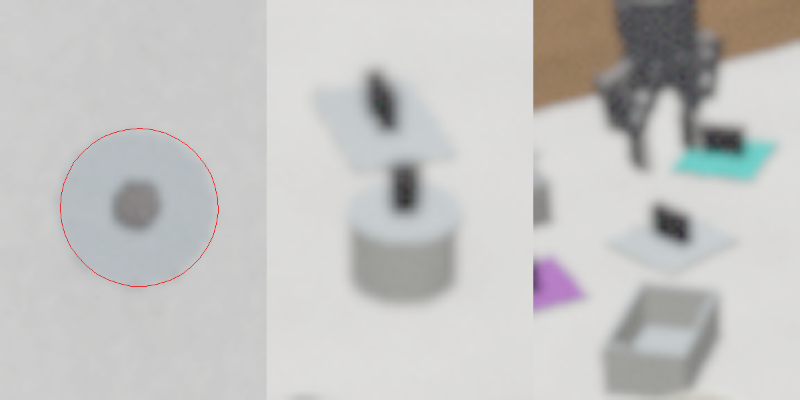

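The small lid is flat and centred on its canister. The gripper is over the grey square lid at (672,240); the purple and turquoise ones are to the side.

```bash
python3 -m jog '{"angular":[[0,0,0],[0,0,0],[0,0,0],[0,0,0]],"travel":[[0,0.1,3],[0,0.1,5.5],[0,0.1,6.5],[0,0.1,6.5]],"fingers":[0.4,0.4,0.4,0.4]}'
python3 go.py 494.5 -456 -3 104.7
python3 -m jog '{"angular":[[0,0,0],[0,0,0],[0,0,0],[0,0,0],[0,0,0]],"travel":[[0,0,0],[0,0,0],[0,0,0],[0,0,0],[0,0,0]],"fingers":[0.7,0.8,0.9,1,1]}'
python3 -m jog '{"angular":[[0,0,0]],"travel":[[0,0,0]],"fingers":[1]}'
python3 go.py 352 278.2 100 106.8
```

```text
clock: 19.6
eef_pos: [494.2, -455.7, -5.0]
tool_rot: [3.141, 0.0, 1.823]
force: [-0.7, 0.2, -0.2]
width: 51.6
t 19.6 pos [ 494.2 -455.7   -5. ] travel [-0.03  0.02 -0.2 ] turn [ 0.   0.  -0.3] F [-0.7  0.2 -0.2] w 51.6
clock: 20.23
eef_pos: [494.6, -456.2, -4.1]
tool_rot: [3.141, 0.002, 1.822]
force: [-1.1, -0.0, 6.0]
width: 14.4
clock: 20.35
eef_pos: [494.6, -456.2, -4.1]
tool_rot: [3.141, 0.001, 1.822]
force: [-1.3, 0.7, 5.5]
width: 14.5
t 20.35 pos [ 494.6 -456.2   -4.1] travel [ 74.66   4.48 -10.52] turn [ 0.   0.1 -2.4] F [-1.3  0.7  5.5] w 14.5
```

```bash
python3 -m jog '{"angular":[[0,0,0],[0,0,0],[0,0,0],[0,0,0],[0,0,0]],"travel":[[0,0,-1],[0,0,-5],[0,0,-10],[4,0.9,-12],[9,2,-12]],"fingers":[1,1,1,1,1]}'
python3 -m jog '{"angular":[[0,0,0],[0,0,0],[0,0,0],[0,0,0],[0,0,0]],"travel":[[6,1.3,0],[12,2.6,0],[18,4,0],[24,5.3,0],[30,6.5,0]],"fingers":[1,1,1,1,1]}'
python3 go.py 352 278.2 110 107.5
```

```text
clock: 20.98
eef_pos: [492.1, -364.1, 117.0]
tool_rot: [3.138, 0.004, 1.82]
force: [0.6, 1.2, -1.2]
width: 14.5
clock: 21.6
eef_pos: [479.2, -54.8, 115.1]
tool_rot: [3.14, 0.0, 1.822]
force: [1.6, 0.2, -1.8]
width: 14.4
t 21.6 pos [479.2 -54.8 115.1] travel [35.42 -4.03  0.5 ] turn [ 0.1  0.  -3.1] F [ 1.6  0.2 -1.8] w 14.4
```

```bash
python3 -m jog '{"angular":[[0,0,-3],[0,0,-3],[0,0,-3],[0,0,-3],[0,0,-3]],"travel":[[6,-0.7,0],[12,-1.4,0],[18,-2.1,0],[24,-2.8,0],[30,-3.5,0]],"fingers":[1,1,1,1,1]}'
python3 -m jog '{"angular":[[0,0,0],[0,0,0],[0,0,0],[0,0,0],[0,0,0]],"travel":[[3,-0.4,0],[5.3,-0.8,1],[5.3,-0.8,3],[5.3,-0.8,3],[5.3,-0.8,3]],"fingers":[1,1,1,1,1]}'
python3 go.py 352 278.2 35.5 107.5
python3 - <<'E'
from h import *
b=get_image("scene")
u=proj("scene",[[352,278,60]])[0].astype(int)
g=lambda c:np.uint8(255*np.clip(np.float32(c)/255*1.3,0,1)**.45)
B=cv2.resize(b[u[1]-40:u[1]+35,u[0]-40:u[0]+40],(640,600),interpolation=cv2.INTER_CUBIC)
for yaw,c in((106.7,(255,0,0)),(111.8,(0,160,0))):
    x=[352,278.2,np.radians(yaw)]
    for z in(0,48):
        q=(proj("scene",place(ring(84,84,z),x))-u+[40.5,40.5])*8;cv2.polylines(B,[np.int32(q)],True,c,1)
cv2.imwrite("pics/p12.png",g(B)[:,:,::-1])
E
```

```text
clock: 22.22
eef_pos: [369.9, 226.9, 115.1]
tool_rot: [3.14, -0.0, 1.875]
force: [1.4, -0.1, -1.3]
width: 14.9
clock: 22.85
eef_pos: [347.3, 273.2, 85.1]
tool_rot: [3.141, -0.0, 1.875]
force: [0.4, -0.0, -1.0]
width: 14.5
t 22.85 pos [347.3 273.2  85.1] travel [0.33 0.6  4.96] turn [ 0.  -0.  -0.1] F [ 0.4 -0.  -1. ] w 14.5
```

View pics/p12.png

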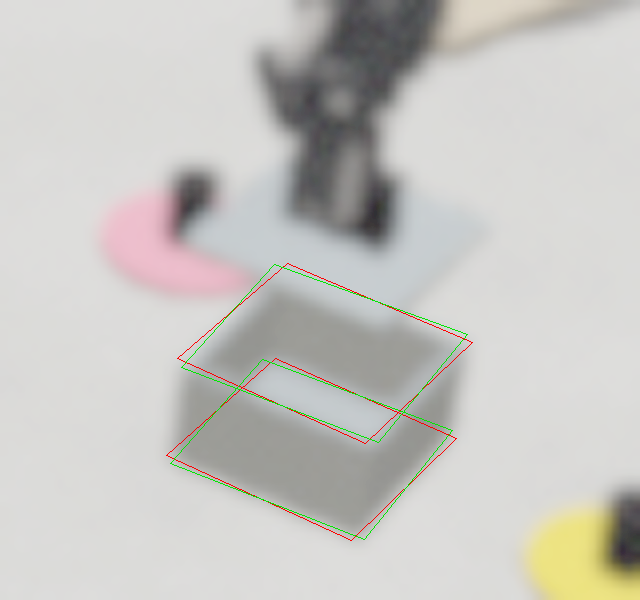

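The square canister's sides fall between the two outlines, so yaw is about 109°. I'll correct and lower.

```bash
python3 -m jog '{"angular":[[0,0,-1.5],[0,0,-1.5],[0,0,-1.5],[0,0,-1.5],[0,0,-1.5]],"travel":[[0.3,0.5,0],[0.3,0.6,1.5],[0.3,0.6,3.2],[0.3,0.6,3.2],[0.3,0.6,3.2]],"fingers":[1,1,1,1,1]}'
python3 go.py 352 278.2 35.5 109
```

```text
clock: 23.52
eef_pos: [351.7, 278.0, 52.5]
tool_rot: [-3.141, -0.0, 1.901]
force: [-0.4, 0.3, -0.7]
width: 14.9
t 23.52 pos [351.7 278.   52.5] travel [0.01 0.03 1.7 ] turn [-0.  -0.  -0.1] F [-0.4  0.3 -0.7] w 14.9
```

```bash
python3 -m jog '{"angular":[[0,0,0],[0,0,0],[0,0,0],[0,0,0],[0,0,0]],"travel":[[0,0,0.5],[0,0,0.9],[0,0,1.3],[0,0,1.6],[0,0,1.6]],"fingers":[1,1,1,1,1]}'
python3 go.py 352 278.2 35.5 109
```

```text
clock: 24.15
eef_pos: [351.7, 277.8, 36.4]
tool_rot: [-3.141, 0.0, 1.901]
force: [-0.8, -0.4, -1.6]
width: 14.9
t 24.15 pos [351.7 277.8  36.4] travel [0.03 0.04 0.09] turn [-0.   0.  -0.1] F [-0.8 -0.4 -1.6] w 14.9
```

```bash
python3 -m jog '{"angular":[[0,0,0],[0,0,0],[0,0,0]],"travel":[[0,0,0.1],[0,0,0.15],[0,0,0.15]],"fingers":[1,1,1]}'
python3 -m jog '{"angular":[[0,0,0],[0,0,0],[0,0,0]],"travel":[[0,0,0],[0,0,0],[0,0,0]],"fingers":[0.8,0.5,0.5]}'
python3 -m jog '{"angular":[[0,0,0],[0,0,0],[0,0,0],[0,0,0],[0,0,5]],"travel":[[0,0,0],[0,0,-3],[0,0,-7],[0,0,-10],[-4,3,-10]],"fingers":[0.5,0.5,0.5,0.5,0.5]}'
python3 go.py 440 0 135 73
```

```text
clock: 24.52
eef_pos: [351.9, 278.0, 35.8]
tool_rot: [3.141, 0.0, 1.901]
force: [-1.4, -0.6, 7.1]
width: 14.6
clock: 24.9
eef_pos: [351.9, 277.9, 35.1]
tool_rot: [3.142, -0.0, 1.901]
force: [-0.3, 0.2, -0.1]
width: 42.9
clock: 25.52
eef_pos: [392.8, 253.3, 137.7]
tool_rot: [3.137, -0.004, 1.819]
force: [1.1, 1.4, 0.2]
width: 42.9
t 25.52 pos [392.8 253.3 137.7] travel [-25.71  -1.65   0.16] turn [ 0.2 -0.3 31.2] F [1.1 1.4 0.2] w 42.9
```

```bash
python3 -m jog '{"angular":[[0,0,6],[0,0,12],[0,0,18],[0,0,24],[0,0,30.5]],"travel":[[-5.1,-0.3,0],[-10.2,-0.6,0],[-15.3,-1,0],[-20.5,-1.3,0],[-25.7,-1.6,0]],"fingers":[0.5,0.5,0.5,0.5,0.5]}'
python3 go.py 360 -252.5 60 73
python3 - <<'E'
from h import *
b=get_image("scene");a=get_image("top")
g=lambda c:np.uint8(255*np.clip(np.float32(c)/255*1.3,0,1)**.45)
k=lambda I,c,x,y:cv2.resize(I[c[1]-y:c[1]+y,c[0]-x:c[0]+x],(400,500),interpolation=cv2.INTER_CUBIC)
u=proj("scene",[[352,278,50]])[0].astype(int);v=proj("top",[[352,278,48]])[0].astype(int)
cv2.imwrite("pics/p13.png",g(np.hstack([k(a,v,28,35),k(b,u,28,35)]))[:,:,::-1])
E
```

```text
clock: 26.15
eef_pos: [439.6, -5.2, 135.2]
tool_rot: [3.141, -0.0, 1.278]
force: [0.4, 0.8, 0.5]
width: 43.0
t 26.15 pos [439.6  -5.2 135.2] travel [-25.98  -0.49   7.51] turn [ 0.  -0.   0.2] F [0.4 0.8 0.5] w 43.0
```

View pics/p13.png

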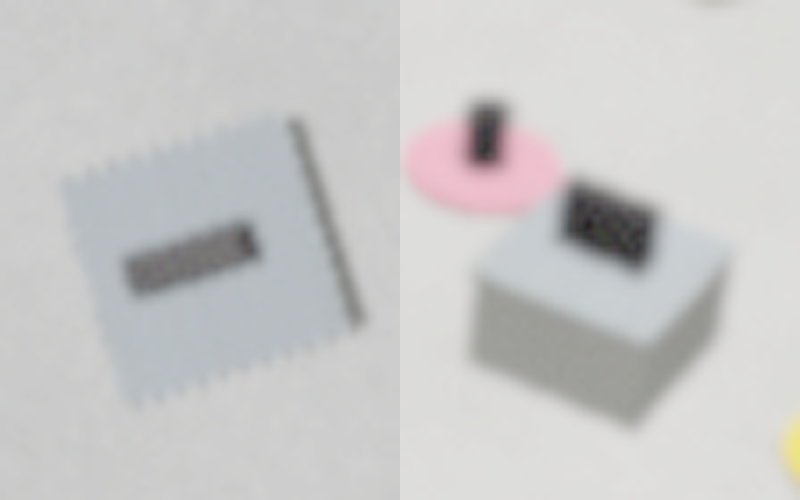

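The square lid sits flat and square on its canister, edges parallel. Now the oblong lid.

```bash
python3 -m jog '{"angular":[[0,0,0],[0,0,0],[0,0,0],[0,0,0],[0,0,0]],"travel":[[-6,-0.1,0],[-12,-0.2,0],[-18,-0.3,0],[-24,-0.4,0],[-26,-0.5,0]],"fingers":[0.5,0.5,0.5,0.5,0.5]}'
python3 -m jog '{"angular":[[0,0,0],[0,0,0],[0,0,0],[0,0,0]],"travel":[[0,0,3],[0,0,7.5],[0,0,7.5],[0,0,7.5]],"fingers":[0.5,0.5,0.5,0.5]}'
python3 go.py 360 -252.5 -3 73
```

```text
clock: 26.88
eef_pos: [358.8, -254.4, 134.9]
tool_rot: [-3.141, 0.001, 1.276]
force: [1.6, 0.4, 0.3]
width: 42.5
clock: 27.38
eef_pos: [361.3, -250.9, 61.0]
tool_rot: [3.141, -0.0, 1.283]
force: [0.6, -0.4, 0.3]
width: 42.7
t 27.38 pos [ 361.3 -250.9   61. ] travel [-0.19 -0.09  6.4 ] turn [ 0.  -0.   0.5] F [ 0.6 -0.4  0.3] w 42.7
```

```bash
python3 -m jog '{"angular":[[0,0,0.3],[0,0,0.3],[0,0,0.3],[0,0,0.3]],"travel":[[-0.1,-0.1,3],[-0.1,-0.1,5.5],[-0.1,-0.1,6.4],[-0.1,-0.1,6.4]],"fingers":[0.5,0.5,0.5,0.5]}'
python3 -m jog '{"angular":[[0,0,0],[0,0,0],[0,0,0],[0,0,0],[0,0,0]],"travel":[[0,0,0],[0,0,0],[0,0,0],[0,0,0],[0,0,0]],"fingers":[0.7,0.8,0.9,1,1]}'
python3 go.py 594 -281.5 90 46
python3 -m jog '{"angular":[[0,0,0],[0,0,0],[0,0,0],[0,0,0]],"travel":[[0,0,-1],[0,0,-4],[0,0,-8.5],[0,0,-8.5]],"fingers":[1,1,1,1]}'
python3 go.py 594 -281.5 85 46
```

```text
clock: 27.88
eef_pos: [360.3, -252.3, -3.0]
tool_rot: [3.14, 0.0, 1.277]
force: [-0.4, 0.3, 0.5]
width: 42.6
clock: 28.5
eef_pos: [360.0, -252.4, -2.8]
tool_rot: [3.14, 0.001, 1.277]
force: [-0.7, 0.4, 8.7]
width: 14.9
t 28.5 pos [ 360.  -252.4   -2.8] travel [ 4.   23.26 -9.24] turn [ 0.1  0.  27.1] F [-0.7  0.4  8.7] w 14.9
clock: 29.0
eef_pos: [360.9, -253.1, 83.8]
tool_rot: [3.136, 0.001, 1.275]
force: [0.2, -0.5, -2.8]
width: 14.6
t 29.0 pos [ 360.9 -253.1   83.8] travel [4.070e+00 2.313e+01 1.000e-02] turn [ 0.3 -0.  27.1] F [ 0.2 -0.5 -2.8] w 14.6
```

```bash
python3 -m jog '{"angular":[[0,0,7],[0,0,14],[0,0,21],[0,0,27],[0,0,27]],"travel":[[1,5.7,0],[2,11.4,0],[3,17.1,0],[4,23.1,0],[4,23.1,0]],"fingers":[1,1,1,1,1]}'
python3 -m jog '{"angular":[[0,0,0],[0,0,0]],"travel":[[0,0,0],[0,0,0]],"fingers":[1,1]}'
python3 go.py 595 -281.5 37 46
python3 - <<'E'
from h import *
b=get_image("scene")
u=proj("scene",[[595,-282,60]])[0].astype(int)
g=lambda c:np.uint8(255*np.clip(np.float32(c)/255*1.3,0,1)**.45)
B=cv2.resize(b[u[1]-35:u[1]+30,u[0]-35:u[0]+35],(646,600),interpolation=cv2.INTER_CUBIC)
x=[595,-281.5,np.radians(46)]
for z in(0,48):
    q=(proj("scene",place(ring(112,72,z),x))-u+[35.5,35.5])*600/65;cv2.polylines(B,[np.int32(q)],True,(255,0,0),1)
s=read_state()
x=[*s["eef_pos"][:2],s["tool_rot"][2]]
q=(proj("scene",place(ring(116,76,s["eef_pos"][2]+3+13),x))-u+[35.5,35.5])*600/65;cv2.polylines(B,[np.int32(q)],True,(0,160,0),1)
cv2.imwrite("pics/p14.png",g(B)[:,:,::-1])
E
```

```text
clock: 29.62
eef_pos: [596.9, -279.3, 80.0]
tool_rot: [3.139, -0.003, 0.807]
force: [-1.3, 0.8, -2.0]
width: 14.8
clock: 29.88
eef_pos: [589.8, -281.0, 80.4]
tool_rot: [-3.139, 0.002, 0.805]
force: [-0.1, -0.6, -2.2]
width: 14.4
t 29.88 pos [ 589.8 -281.    80.4] travel [0.33 0.42 4.33] turn [-0.1  0.1  0.1] F [-0.1 -0.6 -2.2] w 14.4
```

View pics/p14.png

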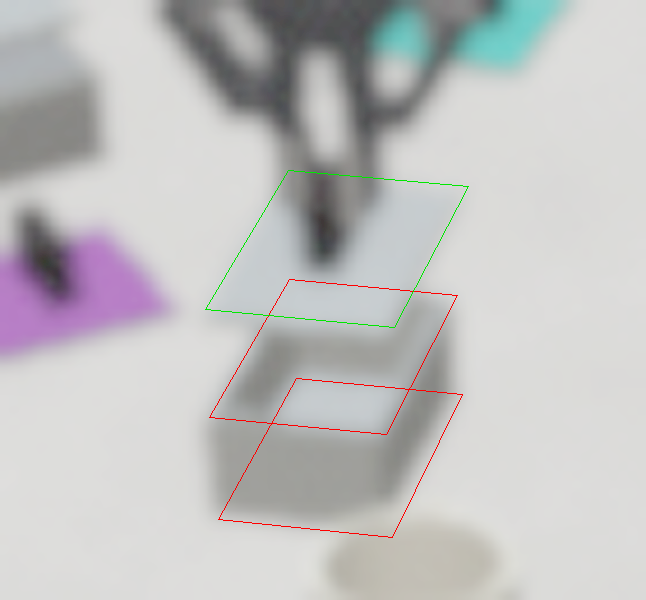

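The held lid matches the green outline and is parallel to the rim in red. The canister's near-bottom corner looks cut off only because the mug's white rim at (415,525) covers it. I'll correct and lower.

```bash
python3 -m jog '{"angular":[[0,0,0],[0,0,0],[0,0,0],[0,0,0],[0,0,0]],"travel":[[0,0,0],[0,0,1.5],[0,0,2.9],[0,0,2.9],[0,0,2.9]],"fingers":[1,1,1,1,1]}'
python3 go.py 594 -282 37 46
```

```text
clock: 30.55
eef_pos: [592.1, -280.6, 51.9]
tool_rot: [-3.141, -0.0, 0.805]
force: [0.6, 0.3, -2.1]
width: 14.5
t 30.55 pos [ 592.1 -280.6   51.9] travel [0.03 0.24 1.49] turn [-0.  -0.   0.1] F [ 0.6  0.3 -2.1] w 14.5
```

```bash
python3 -m jog '{"angular":[[0,0,0],[0,0,0],[0,0,0],[0,0,0],[0,0,0]],"travel":[[0,0.2,0],[0,0.2,0.5],[0,0.2,1],[0,0.2,1.4],[0,0.2,1.4]],"fingers":[1,1,1,1,1]}'
python3 go.py 594 -282 37 46
python3 -m jog '{"angular":[[0,0,0],[0,0,0],[0,0,0]],"travel":[[0,0,0.1],[0,0,0.15],[0,0,0.15]],"fingers":[1,1,1]}'
```

```text
clock: 31.18
eef_pos: [593.3, -282.0, 37.8]
tool_rot: [-3.141, 0.0, 0.805]
force: [-0.1, 0.6, -3.3]
width: 14.9
t 31.18 pos [ 593.3 -282.    37.8] travel [0.05 0.05 0.08] turn [-0.   0.   0.1] F [-0.1  0.6 -3.3] w 14.9
clock: 31.55
eef_pos: [593.4, -282.1, 37.3]
tool_rot: [3.141, 0.0, 0.805]
force: [-2.2, 0.7, 4.6]
width: 14.8
```

Contact at the right height. I'll release, rise, swing aside and check everything.

```bash
python3 -m jog '{"angular":[[0,0,0],[0,0,0],[0,0,0]],"travel":[[0,0,0],[0,0,0],[0,0,0]],"fingers":[0.8,0.5,0.5]}'
python3 -m jog '{"angular":[[0,0,0],[0,0,0],[0,0,0],[0,0,0],[0,0,0]],"travel":[[0,0,0],[0,0,-3],[0,0,-8],[0,0,-13],[0,0,-15]],"fingers":[0.5,0.5,0.5,0.5,0.5]}'
python3 -m jog '{"angular":[[0,0,0],[0,0,0],[0,0,0],[0,0,0],[0,0,0]],"travel":[[-6,0,0],[-12,0,0],[-18,0,0],[-24,0,0],[-24,0,0]],"fingers":[0.5,0.5,0.5,0.5,0.5]}'
cat > chk.py <<'E'
from h import *
r=json.load(open("res.json"))
im={n:get_image(n) for n in("top","scene")}
print(read_state()["eef_pos"])
g=lambda c:np.uint8(255*np.clip(np.float32(c)/255*1.3,0,1)**.45)
k=lambda I,c,w=266:cv2.resize(I[max(c[1]-24,0):c[1]+24,c[0]-32:c[0]+32],(w,200),interpolation=cv2.INTER_CUBIC)
cs=[r[x] for x in("OC","QC","LC")]
rows=[np.hstack([k(im[n],proj(n,[[c[0],c[1],50]])[0].astype(int)) for c in cs]) for n in("top","scene")]
rows.append(np.hstack([k(im[n],proj(n,[[*r[o][:2],50]])[0].astype(int)) for n,o in(("top","SC"),("scene","SC"),("top","MUG"))]))
cv2.imwrite("pics/p15.png",g(np.vstack(rows))[:,:,::-1])
E
python3 chk.py
```

```text
clock: 31.92
eef_pos: [593.5, -282.2, 36.4]
tool_rot: [3.142, -0.0, 0.805]
force: [0.3, 0.6, -0.4]
width: 42.5
clock: 32.55
eef_pos: [595.2, -282.5, 190.3]
tool_rot: [3.137, -0.002, 0.805]
force: [0.4, -0.4, -0.5]
width: 42.6
clock: 33.17
eef_pos: [420.8, -461.1, 186.0]
tool_rot: [-3.141, 0.005, 0.794]
force: [1.3, 0.2, -0.7]
width: 43.0
[ 426.63890457 -455.473945    186.59095493]
```

View pics/p15.png

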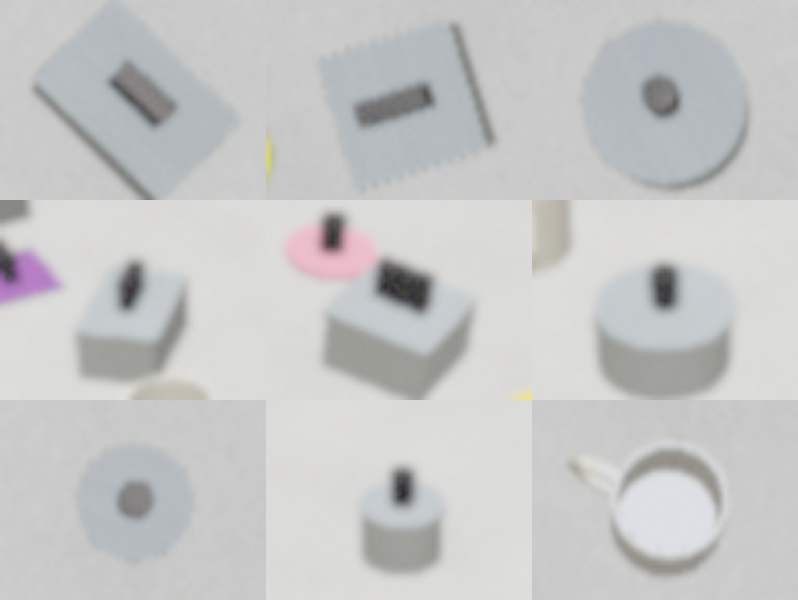

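All four lids lie flat and aligned on their canisters: oblong (135,95), square (405,105), large round (665,100), small round (135,500). The mug is in place and the arm is clear, so I'll hand the job in.

```bash
python3 -c "
from cell import *
print(finish_job())"
```

```text
the job is handed in; nothing more can be done
None
```

All four steel lids are on their own canisters (large round, small round, square, oblong, placed in that order), and I handed the job in at about 33 s of the 133 s allowed.

- **Final check:** pictures from both cameras show each lid flat on its rim and lined up with its canister. The mug, which I compared only by eye, looked to be in its place. I did not look again at the ring cutter; the arm never went near it. The coloured look-alikes were left alone.
- **Forces:** on the readings I took, the wrist force peaked at about 9 N.
- **What disagreed:**
  - **Finger height:** the fingertips stood about 27 mm or more higher than the tool reading suggested. My first close on the large lid shut above its knob and missed, and the second gripped only the top. I lowered again until the grip was good and used that height for the other lids.
  - **Finger opening:** the gripper read about 22 mm on the 24 mm knobs and 14.5 mm on the 16 mm bars.
  - **Camera fits:** the two views differed by up to 7 mm in position and 5° in angle. I used values in between, within the fit's clearance.
- **Picture budget:** I viewed 15 pictures, one over the 14.

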